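Prop out the stitching rest and lay the strap bar on it

TASK

Get the stitching rest ready: push its folded prop leg out on its stiff hinge until it is right up against its stop, without forcing it, then lay the strap bar gently, black side up, in the two pin cradles, centred between the one on the block and the one on the leg. Leave the leg against its stop and let go; do not disturb the thread spools.

Things in the scene. Friction and masses are not known exactly. Their poses are not given: they have to be found in the camera images.
- hinge (a point): Upright hinge axis of the prop leg on the stitching rest (honey wood base 120 x 100 x 20 mm clamped to the bench, with a block 56 x 60 mm, top 65 mm above the bench). Point 45 mm above the bench. Frame of the rest: y points from the block out through the hinge, roughly the way the leg points when swung out; -x is the way it points when folded; z up. Position and yaw vary.
- block_cradle (a point): Middle of the cradle on the block's flat top, 65 mm above the bench, 30 mm behind the hinge axis (rest's -y). 22 mm to either side, along the rest's x, stands a steel pin, 8 mm diameter, 16 mm high with a conical head: 36 mm free between them.
- stop_dir (a point): Red lug (9 x 12 x 30 mm) on the brass stop plate. The stop's setting is locked but differs from start to start by up to 0.16 rad either way, and it yields only slightly (some 2 mm at the leg head at 16 N). The point is 28 mm from the hinge axis, 45 mm above the bench. y points the way the leg points from the hinge when fully against the stop; z up.
- leg_head (a point): Middle of the cradle on the prop leg's head: flat top of a cross-piece (24 mm along the leg, 54 across, 11 high, on a 14 x 14 mm post), 65 mm above the bench, 140 mm from the hinge axis. Pins like the block's (16 mm high) stand 22 mm to either side, 36 mm free between. x points from the head to the hinge, z up.
- leg_mid (a point): Point in the middle of the aluminium leg bar, 100 mm from the hinge axis, 41 mm above the bench; bar 10 mm thick, 26 to 56 mm above the bench. Axes as leg_head. The leg turns clockwise seen from above by about 0.95 to 1.5 rad to its stop, stiffly (steady 0.9 N m, so 9 N here), and stays where left. At the stop it resists hard; over 24 N is forcing it.
- bar_mid (a point): Centre (half-way up) of the loose strap bar: wood with a black top, 220 mm long (x), 24 wide (y), 20 high (z up), about 0.11 to 0.23 kg, lying flat on the bench, black side up. Seated, it lies along the leg, underside 65 mm above the bench, its middle 55 mm out from the hinge axis (midway between the cradles).
- spool_blue: Blue thread spool, 60 mm diameter, 62 mm high, standing; origin at the centre of its underside. Bystander.
- spool_ochre: Ochre-yellow thread spool, same size. Bystander.
- spool_red: Red thread spool, same size. Bystander.
Not all that is in view belongs to the job. Of the things that look like the part that bears bar_mid, the middle-sized one is meant. There is more than one size of the part that bears hinge; the job needs the largest.

How it is judged:
By the outcome, as a careful person would: the job done as asked, in the order asked, and still so for the second after the job is handed in, with the robot touching nothing.
It also fails if it takes over 67 s, if anything falls off the work surface, if the arm or the gripper's body presses on something with over 40 N, if the wrist force passes 120 N, or if a joint passes its speed limit or range.

ROBOT

A 6-joint arm with a two-finger parallel gripper is mounted at the origin on the work surface. World frame = base frame: x ahead of the robot, y to its left, z up, the work surface at z = 0. Lengths are in mm, angles in rad, forces in N, time in s.
With the tool pointing down it reaches from about 350 to 775 mm from the base axis. Payload 7.3 kg.
Tool frame: the origin (TCP) lies on the centre line of the jaws, within the pads' length; the fingertips stand 17 mm ahead of it and the grasp point (between the pads) lies 2 mm behind it; z points along the fingers, y is the line along which they close (so a half turn about z gives the same grasp; the last joint's range is limited). The gripper opens to 92 mm and grips with 3 to 60 N. Pads are 19 mm wide; open, the fingers measure 130 mm over their backs; the gripper's body (75 mm by 190 mm) begins 47 mm behind the grasp point.
Start: joints at [-1.435, 0.342, 1.524, -0, 1.275, -0.146], TCP at [146.017, -504.304, 243.741] pointing down, gripper open.
Joint ranges: [-2.53, 2.53], [-0.77, 2.02], [0.04, 2.7], [-1, 4.14], [0.28, 2.66], [-3.11, 3.11]. Speed limits (rad/s): [2.57, 2.57, 3.14, 3.14, 3.14, 3.14].

INTERFACE

Orientations are given as [roll, pitch, yaw] about the fixed x, y, z axes, in that order (R = Rz(yaw) Ry(pitch) Rx(roll)).
In Python, from plant import bot gives the robot as it stands. The module is installed in compiled form; this text tells all that it offers.
- The arm moves only by the shell command python3 -m pendant 'ROWS'. ROWS is JSON, a list of rows, each a list of 3 entries, a list of its own where there are three numbers: the shift along the world's x, y, z as a fraction of full scale, then the turn, a rotation vector about the world's x, y, z as a fraction of full scale, then the opening, from -1 (shut) to 1 (fully open), so that 0 is half open. In form: [[[tx, ty, tz], [rx, ry, rz], claw], ...]. A call has exactly 10 rows; each row shifts and turns the commanded pose from where the row before left it; what a row does not reach is not made up. Full scale, the value 1, is 30 mm for a shift and 0.12 rad for a turn. A row lasts 1/12 s, in which the tool goes at most 41.7 mm and 7.16 degrees, less where a joint would pass 70% of its speed; a pose out of reach is approached as far as the arm can. A call with a number of a shift or a turn outside -1 to 1 is refused whole. A call with a gripper value outside its range is refused whole. The fingers move at their own pace and stop on an object; the grip force is fixed at half the most. Time passes only in rows, so rows that do not move let the fingers close, or fill a call up. It gives the time, the measured TCP pose, the force, the opening and the grip force at its end, in the units of the state.
- bot.get_obs(): the state, without advancing time (a new reading comes with each control period).
- bot.capture(name): name is "scene" or "top" or "wrist"; returns the picture (400x640x3 uint8, blue, green, red); there is no depth.
- bot.camera_params(name): a dict with "fovy" (degrees; the focal length in pixels is half the picture's height over the tangent of half this angle, whatever the lens; pixels are square), "cx", "cy" (the principal point, pixels), "distortion" ([k1, k2, p1, p2, k3] as OpenCV has them; the pictures are not rectified), "camera_from_world" (4x4, takes a point from world to camera coordinates). Camera axes: x right, y down, z forward; pixel columns grow to the right and rows downward; lengths in mm; the calibration is good to about 2 mm. A picture is of the moment at which its call begins: read the wrist's pose just before it. camera_params takes no time and is no camera call; for the wrist camera it gives the pose at the moment of the call.
- bot.close_job(): hands the job in; it is judged then, once.
The state is a dict: "time": time; "joint_positions": joint angles; "dq": joint speeds; "tau": joint torques, N m; "tool_pos": TCP position; "tcp_rot": TCP orientation; "contact_force": force on the tool from outside, world axes, zero at the start; "moment": the same for the moment, N m; "grip_width": finger opening in mm; "finger_force": force on a finger pad.
Only numpy, scipy, OpenCV 4.12 (cv2) and the standard library are available. Lean on these libraries where they do the work, as an engineer would, in place of code of your own. Each camera call takes 0.05 s, during which the arm holds its last target. There are 200 camera calls.

## Working session

There is one attempt and no reset: what is moved stays moved. The work goes in short steps, Python scripts to look and compute and a shell command to move; the robot and the scene stay as the last step left them, time stands still between calls to the robot, and variables do not carry over. Pictures are saved under pics/ and viewed, at most 10 in all, crops included, and the job is handed in when it is done.

```bash
mkdir -p pics; cat > h.py <<'E'
import numpy as np, cv2
from plant import bot
def cam(n):
    p=bot.camera_params(n); f=200/np.tan(np.radians(p["fovy"])/2)
    K=np.array([[f,0,p["cx"]],[0,f,p["cy"]],[0,0,1]]); return K,np.array(p["distortion"],float),np.array(p["camera_from_world"])
def w(n,uv,z,c=None):
    K,D,T=c or cam(n); R,t=T[:3,:3],T[:3,3]
    q=cv2.undistortPoints(np.array(uv,float).reshape(-1,1,2),K,D).reshape(-1,2)
    o=-R.T@t; out=[]
    for (a,b),zz in zip(q,np.broadcast_to(z,len(q))):
        d=R.T@np.array([a,b,1]); out.append(o+d*(zz-o[2])/d[2])
    return np.array(out)
def px(n,P,c=None):
    K,D,T=c or cam(n); r=cv2.Rodrigues(T[:3,:3])[0]
    return cv2.projectPoints(np.array(P,float).reshape(-1,1,3),r,T[:3,3],K,D)[0].reshape(-1,2)
E
python3 - <<'E'
from h import *
o=bot.get_obs(); print({k:np.round(v,3).tolist() for k,v in o.items()})
for n in("scene","top"):
    im=bot.capture(n); cv2.imwrite(f"pics/{n}_raw.png",im); cv2.imwrite(f"pics/{n}0.png",cv2.resize(im,(800,500),interpolation=cv2.INTER_CUBIC))
    K,D,T=cam(n); print(n,np.round(K[0,0]),D,np.round(-T[:3,:3].T@T[:3,3]), np.round(T[:3,:3],2).tolist())
E
```

```text
{'time': 0.0, 'joint_positions': [-1.435, 0.343, 1.525, 0.0, 1.275, -0.146], 'dq': [0.001, -0.001, 0.001, 0.0, 0.001, 0.0], 'tau': [0.002, -43.124, -24.422, 0.072, 0.056, -0.0], 'tool_pos': [145.952, -503.905, 243.048], 'tcp_rot': [-3.14, -0.0, 0.282], 'contact_force': [-0.378, -0.107, 0.904], 'moment': [-0.029, -0.032, 0.014], 'finger_force': 0.0, 'grip_width': 91.382}
scene 416.0 [0.00252219 0.         0.         0.         0.        ] [1547.   98.  781.] [[-0.14, 0.99, 0.02], [0.55, 0.09, -0.83], [-0.83, -0.11, -0.55]]
top 436.0 [-0.0333886  0.         0.         0.         0.       ] [ 401.  -24. 1273.] [[-0.0, -1.0, 0.0], [-1.0, 0.0, -0.06], [0.06, -0.0, -1.0]]
```

View pics/top0.png

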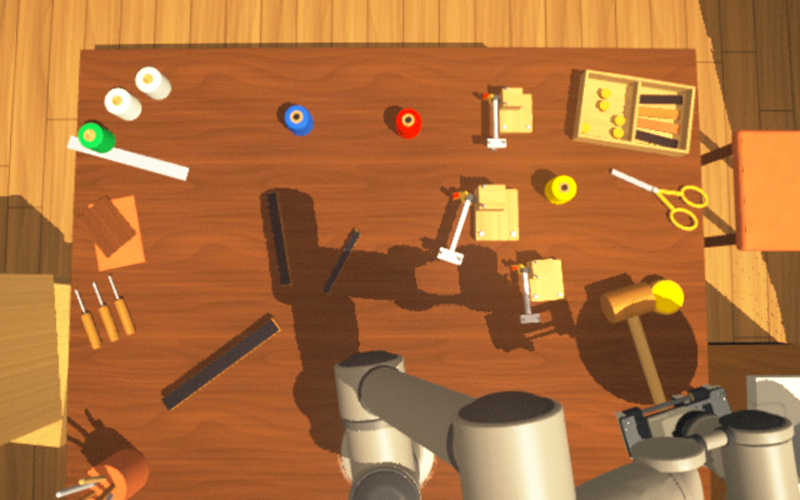

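View pics/scene0.png

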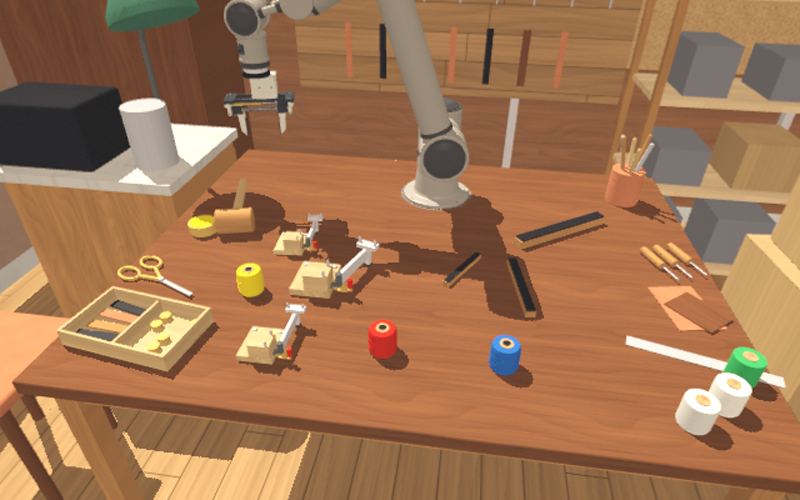

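The top view shows the middle-sized bar at about (278,238) and the largest rest at about (497,212), with its leg running from (466,195) to (450,255). The blue, red and ochre spools are at (298,118), (408,122) and (561,188). Next I'll enlarge the rest and the bar.

```bash
python3 - <<'E'
import cv2,numpy as np
a=cv2.imread("pics/top_raw.png")[140:220,340:425]; b=cv2.imread("pics/top_raw.png")[145:235,195:245]
a=cv2.resize(a,None,fx=6,fy=6,interpolation=cv2.INTER_CUBIC); b=cv2.resize(b,None,fx=5,fy=5,interpolation=cv2.INTER_CUBIC)
b=cv2.copyMakeBorder(b,0,480-b.shape[0],0,0,0)
cv2.imwrite("pics/c1.png",np.hstack([a,b])); print(a.shape,b.shape)
E
```

```text
(480, 510, 3) (480, 250, 3)
```

View pics/c1.png

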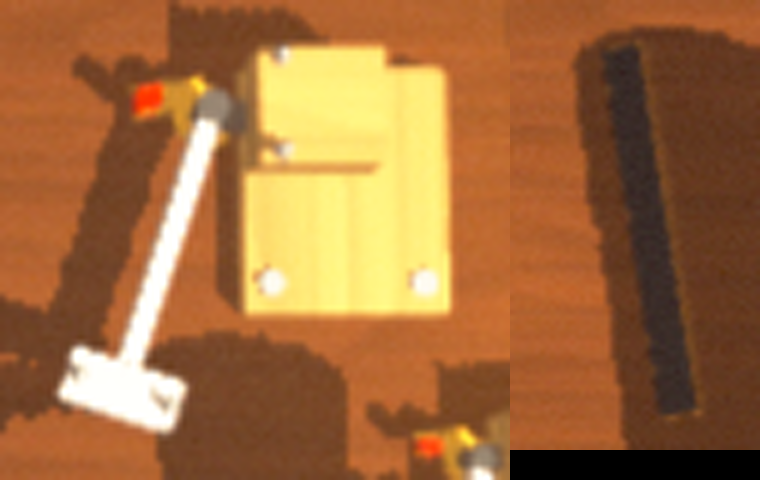

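```bash
python3 - <<'E'
from h import *
c=cam("top")
def T(l,z): return w("top",[(340+u/6-.42,140+v/6-.42) for u,v in l],z,c)
pr=lambda n,x:print(n,np.round(x[:,:2],1).tolist())
h=T([(214,105)],57);pr("hinge",h)
pr("block",T([(258,45),(385,45),(380,165),(258,165)],65)); pins=T([(284,53),(284,150)],81); pr("pins",pins)
pr("base",T([(447,68),(450,314),(244,314)],20))
l=T([(148,100)],60);pr("lug",l)
hd=T([(72,350),(187,380),(168,433),(60,400)],65);pr("head",hd);m=hd.mean(0);print(m,np.hypot(*(m-h[0])[:2]))
d=m-h[0];print("legang",np.arctan2(d[1],d[0]));d=(l-h)[0];print("lug",np.arctan2(d[1],d[0]),np.hypot(*d[:2]))
b=w("top",[(195+u/5-.4,145+v/5-.4) for u,v in [(605-510,48),(637-510,44),(692-510,408),(660-510,414)]],20,c);pr("bar",b)
m=b.mean(0);d=b[1]+b[0]-b[2]-b[3];print(m,np.arctan2(d[1],d[0]),np.hypot(*d[:2])/2)
s=w("top",[(298*.8,117*.8),(408*.8,120*.8),(565*.8,187*.8)],62,c);pr("spools",s)
E
```

```text
hinge [[576.9, -185.7]]
block [[603.9, -205.5], [604.0, -264.9], [547.6, -261.8], [547.6, -204.9]]
pins [[597.5, -215.1], [552.6, -214.5]]
base [[600.3, -303.8], [480.9, -303.4], [481.0, -204.1]]
lug [[578.8, -154.5]]
head [[461.6, -117.8], [447.6, -170.9], [423.1, -162.0], [438.4, -112.1]]
[ 442.67298315 -140.70161549   65.        ] 141.56652106502347
legang 2.8178661440591606
lug 1.5091555120817943 31.338910989360446
bar [[591.2, 278.3], [593.5, 259.7], [382.9, 225.3], [379.4, 243.7]]
[486.76616833 251.74642263  20.        ] 0.16200610011889824 214.05320648631493
spools [[757.8, 200.6], [750.4, -48.6], [597.4, -401.7]]
```

```bash
python3 -m pendant '[[[0.54,0.52,0],[0,0,1],-1],[[0.54,0.52,0],[0,0,1],-1],[[0.54,0.52,0],[0,0,1],-1],[[0.54,0.52,0],[0,0,1],-1],[[0.54,0.52,0],[0,0,1],-1],[[0.54,0.52,0],[0,0,1],-1],[[0.54,0.52,0],[0,0,1],-1],[[0.54,0.52,0],[0,0,1],-1],[[0.54,0.52,0],[0,0,1],-1],[[0.54,0.52,0],[0,0,1],-1]]'
python3 -m pendant '[[[0.54,0.52,-0.3],[0,0,1],-1],[[0.54,0.52,-0.3],[0,0,1],-1],[[0.54,0.52,-0.3],[0,0,1],-1],[[0.54,0.52,-0.3],[0,0,1],-1],[[0.54,0.52,-0.3],[0,0,1],-1],[[0.54,0.52,-0.3],[0,0,1],-1],[[0.54,0.52,-0.3],[0,0,1],-1],[[0.54,0.52,-0.3],[0,0,1],-1],[[0.54,0.52,-0.3],[0,0,1],-1],[[0.54,0.52,-0.3],[0,0,1],-1]]'
python3 - <<'E'
from h import *
c=cam("wrist");im=bot.capture("wrist"); np.save("c.npy",np.array(c,dtype=object),allow_pickle=True)
P=[[576.5,-185.5,57],[442.7,-140.7,65],[578.8,-154.5,60],[575,-215,65]];print(np.round(px("wrist",P,c)))
cv2.imwrite("pics/w1_raw.png",im);cv2.imwrite("pics/w1.png",cv2.resize(im,(800,500),interpolation=cv2.INTER_CUBIC))
E
```

```text
time: 0.93
tool_pos: [308.6, -347.3, 243.5]
tcp_rot: [-3.141, -0.001, 1.488]
contact_force: [1.0, 0.0, 0.0]
grip_width: 30.2
finger_force: 0.0
time: 1.77
tool_pos: [470.5, -191.3, 153.0]
tcp_rot: [3.141, -0.001, 2.688]
contact_force: [0.5, -0.3, 0.1]
grip_width: 0.6
finger_force: 0.0
[[378. 321.]
 [363. 144.]
 [417. 311.]
 [344. 341.]]
```

View pics/w1.png

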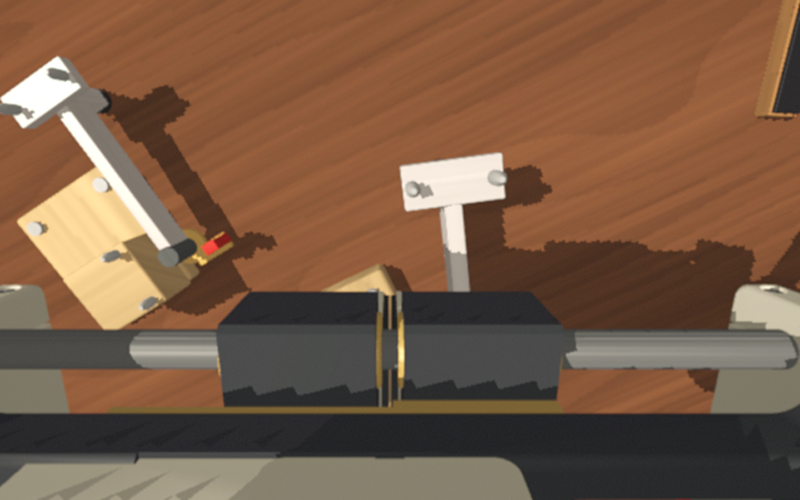

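The wrist view confirms the measured leg head, seen at (453,182) against a predicted (363,144) at 640-pixel scale. I'll go down behind the leg.

```bash
python3 -m pendant '[[[-0.06,0,-0.36],[0,0,1],-1],[[0,0,-0.36],[0,0,0.08],-1],[[0,0,-0.36],[0,0,0],-1],[[0,0,-0.36],[0,0,0],-1],[[0,0,-0.36],[0,0,0],-1],[[0,0,-0.36],[0,0,0],-1],[[0,0,-0.36],[0,0,0],-1],[[0,0,-0.36],[0,0,0],-1],[[0,0,-0.36],[0,0,0],-1],[[0,0,-0.36],[0,0,0],-1]]'
cat > plan.py <<'E'
# waypoints: leg angle -> TCP position, with tool half width g+5
import numpy as np,sys
H=np.array([576.3,-185.5]);off=float(sys.argv[1])
for a in map(float,sys.argv[2:]):
    u=np.array([np.cos(a),np.sin(a)]);t=np.array([u[1],-u[0]]);print(a,np.round(H+100*u-off*t,1))
E
python3 plan.py 24 2.82 2.7 2.58 2.46 2.34 2.22 2.1 1.98 1.86 1.74 1.62 1.5
```

```text
time: 2.65
tool_pos: [467.9, -192.3, 45.0]
tcp_rot: [3.141, -0.001, 2.811]
contact_force: [-0.7, 0.0, 0.2]
grip_width: 0.3
finger_force: 0.0
2.82 [ 473.8 -176.7]
2.7 [ 475.6 -164.5]
2.58 [ 478.9 -152.6]
2.46 [ 483.5 -141.1]
2.34 [ 489.5 -130.3]
2.22 [ 496.7 -120.4]
2.1 [ 505.1 -111.3]
1.98 [ 514.5 -103.3]
1.86 [524.8 -96.5]
1.74 [535.8 -91. ]
1.62 [547.4 -86.8]
1.5 [559.4 -84.1]
```

```bash
python3 -m pendant '[[[0.05,0.13,0],[0,0,0],-1],[[0.05,0.13,0],[0,0,0],-1],[[0.05,0.13,0],[0,0,0],-1],[[0.05,0.13,0],[0,0,0],-1],[[0.015,0.1,0],[0,0,-0.25],-1],[[0.015,0.1,0],[0,0,-0.25],-1],[[0.015,0.1,0],[0,0,-0.25],-1],[[0.015,0.1,0],[0,0,-0.25],-1],[[0.028,0.1,0],[0,0,-0.25],-1],[[0.028,0.1,0],[0,0,-0.25],-1]]'
```

```text
time: 3.48
tool_pos: [477.5, -159.6, 46.5]
tcp_rot: [-3.14, 0.001, 2.631]
contact_force: [-3.6, -7.6, 0.6]
grip_width: 0.7
finger_force: 4.4
```

```bash
python3 -m pendant '[[[0.028,0.1,0],[0,0,-0.25],-1],[[0.028,0.1,0],[0,0,-0.25],-1],[[0.038,0.096,0],[0,0,-0.25],-1],[[0.038,0.096,0],[0,0,-0.25],-1],[[0.038,0.096,0],[0,0,-0.25],-1],[[0.038,0.096,0],[0,0,-0.25],-1],[[0.05,0.09,0],[0,0,-0.25],-1],[[0.05,0.09,0],[0,0,-0.25],-1],[[0.05,0.09,0],[0,0,-0.25],-1],[[0.05,0.09,0],[0,0,-0.25],-1]]'
python3 -m pendant '[[[0.06,0.083,0],[0,0,-0.25],-1],[[0.06,0.083,0],[0,0,-0.25],-1],[[0.06,0.083,0],[0,0,-0.25],-1],[[0.06,0.083,0],[0,0,-0.25],-1],[[0.07,0.076,0],[0,0,-0.25],-1],[[0.07,0.076,0],[0,0,-0.25],-1],[[0.07,0.076,0],[0,0,-0.25],-1],[[0.07,0.076,0],[0,0,-0.25],-1],[[0.078,0.067,0],[0,0,-0.25],-1],[[0.078,0.067,0],[0,0,-0.25],-1]]'
```

```text
time: 4.32
tool_pos: [489.5, -131.2, 46.3]
tcp_rot: [-3.14, 0.001, 2.331]
contact_force: [-3.8, -8.7, -1.2]
grip_width: 0.4
finger_force: 4.3
time: 5.15
tool_pos: [509.0, -107.8, 46.0]
tcp_rot: [-3.139, -0.0, 2.031]
contact_force: [-5.9, -7.3, -0.2]
grip_width: 0.4
finger_force: 4.3
```

```bash
python3 -m pendant '[[[0.078,0.067,0],[0,0,-0.25],-1],[[0.078,0.067,0],[0,0,-0.25],-1],[[0.086,0.057,0],[0,0,-0.25],-1],[[0.086,0.057,0],[0,0,-0.25],-1],[[0.086,0.057,0],[0,0,-0.25],-1],[[0.086,0.057,0],[0,0,-0.25],-1],[[0.092,0.046,0],[0,0,-0.25],-1],[[0.092,0.046,0],[0,0,-0.25],-1],[[0.092,0.046,0],[0,0,-0.25],-1],[[0.092,0.046,0],[0,0,-0.25],-1]]'
python3 - <<'E'
from h import *
im=bot.capture("top");cv2.imwrite("pics/t2_raw.png",im)
cv2.imwrite("pics/t2.png",cv2.resize(im[130:220,335:425],None,fx=6,fy=6,interpolation=cv2.INTER_CUBIC))
print(bot.get_obs()["contact_force"])
E
```

```text
time: 5.98
tool_pos: [534.3, -91.3, 45.7]
tcp_rot: [-3.137, 0.0, 1.731]
contact_force: [-8.1, -6.5, -0.5]
grip_width: 0.3
finger_force: 4.2
[-6.07915364 -7.18154894 -0.44965574]
```

View pics/t2.png

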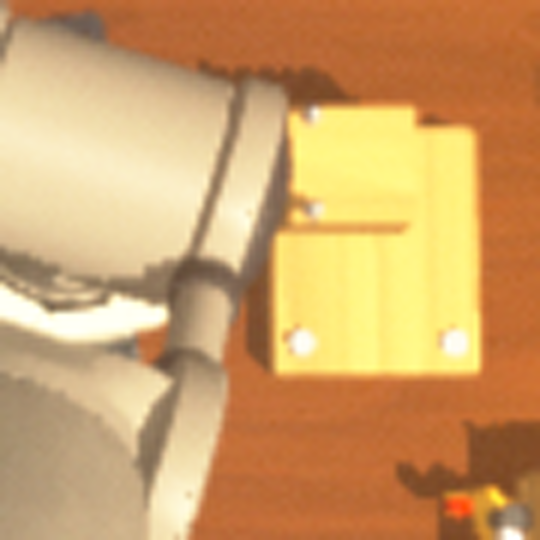

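```bash
python3 -m pendant '[[[0.039,0.014,0],[0,0,-0.1],-1],[[0.039,0.014,0],[0,0,-0.1],-1],[[0.039,0.014,0],[0,0,-0.1],-1],[[0.039,0.014,0],[0,0,-0.1],-1],[[0.039,0.014,0],[0,0,-0.1],-1],[[0.039,0.014,0],[0,0,-0.1],-1],[[0.039,0.014,0],[0,0,-0.1],-1],[[0.039,0.014,0],[0,0,-0.1],-1],[[0.039,0.014,0],[0,0,-0.1],-1],[[0.039,0.014,0],[0,0,-0.1],-1]]'
```

```text
time: 6.87
tool_pos: [542.2, -87.0, 44.6]
tcp_rot: [-3.129, -0.001, 1.612]
contact_force: [-18.9, -9.0, 2.3]
grip_width: 0.6
finger_force: 10.1
```

The force rose to about 19 N earlier than the lug estimate suggested, so I'm checking with the scene camera before pushing any further.

```bash
python3 - <<'E'
from h import *
im=bot.capture("scene");cv2.imwrite("pics/s2_raw.png",im)
c=cam("scene");P=[[576.3,-185.5,57]];print(px("scene",P,c),np.round(bot.get_obs()["contact_force"],1))
u,v=px("scene",P,c)[0].astype(int);x0,y0=u-30,v-50
cv2.imwrite("pics/s2.png",cv2.resize(im[y0:y0+75,x0:x0+100],None,fx=8,fy=8,interpolation=cv2.INTER_CUBIC));print(x0,y0)
for a in(1.51,1.6,1.67):
    d=np.array([np.cos(a),np.sin(a),0]);print(a,((px("scene",[np.array([576.3,-185.5,0])+r*d+[0,0,z] for r,z in((28,60),(140,65))],c)-[x0,y0]+.5)*8-.5).round())
E
```

```text
[[270.12234577 219.21840607]] [-17.1  -9.1   2.2]
240 169
1.51 [[317. 408.]
 [614. 437.]]
1.6 [[319. 404.]
 [620. 417.]]
1.67 [[319. 401.]
 [622. 401.]]
```

View pics/s2.png

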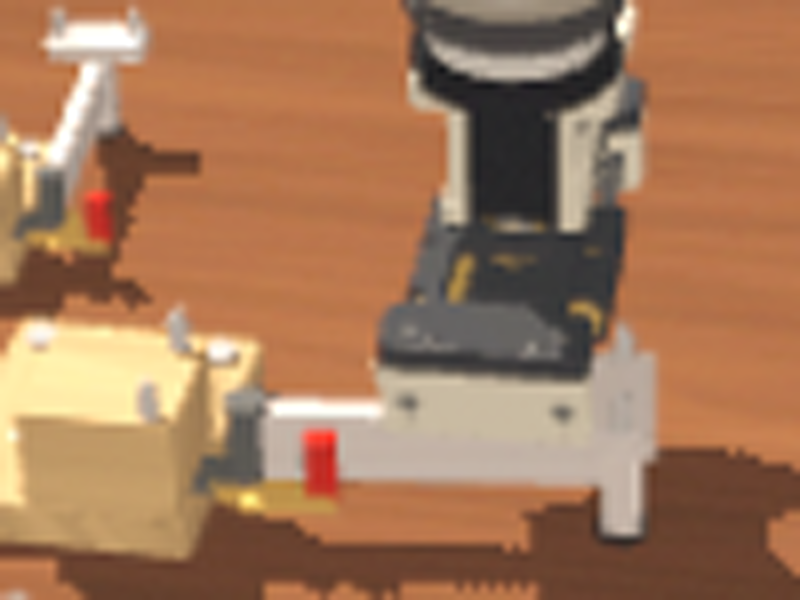

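The leg lies against the red lug, which shows at (320,435) in front of the bar. The head is at about (625,400), which fits a leg angle of about 1.67 rad. It stopped at roughly 18 N, so it is at the stop without being forced. I'll back off, lift, and go to the bar.

```bash
python3 -m pendant '[[[-0.15,0,0],[0,0,0],-1],[[-0.3,0,0],[0,0,0],-1],[[-0.4,0,0],[0,0,0],-1],[[-0.4,0,0],[0,0,0],-1],[[0,0,0.5],[0,0,0],-1],[[0,0,0.9],[0,0,0],-1],[[0,0,0.9],[0,0,0],-1],[[0,0,0.9],[0,0,0],-1],[[0,0,0.9],[0,0,0],-1],[[0,0,0.9],[0,0,0],-1]]'
python3 -m pendant '[[[-0.11,0.545,0],[0,0,-0.6],-0.1],[[-0.11,0.545,0],[0,0,-0.6],-0.1],[[-0.11,0.545,0],[0,0,-0.6],-0.1],[[-0.11,0.545,0],[0,0,-0.6],-0.1],[[-0.11,0.545,0],[0,0,-0.6],-0.1],[[-0.11,0.545,0],[0,0,-0.6],-0.1],[[-0.11,0.545,0],[0,0,-0.6],-0.1],[[-0.11,0.545,0],[0,0,-0.6],-0.1],[[-0.11,0.545,0],[0,0,-0.6],-0.1],[[-0.11,0.545,0],[0,0,-0.6],-0.1]]'
python3 -m pendant '[[[-0.11,0.545,0],[0,0,-0.6],0.3],[[-0.11,0.545,0],[0,0,-0.6],0.3],[[-0.11,0.545,0],[0,0,-0.6],0.3],[[-0.11,0.545,0],[0,0,-0.6],0.3],[[-0.11,0.545,0],[0,0,-0.6],0.3],[[-0.11,0.545,0],[0,0,-0.6],0.3],[[-0.11,0.545,0],[0,0,-0.6],0.3],[[-0.11,0.545,0],[0,0,-0.6],0.3],[[-0.11,0.545,0],[0,0,-0.6],0.3],[[-0.11,0.545,0],[0,0,-0.6],0.3]]'
python3 - <<'E'
from h import *
import pickle
pickle.dump(cam("wrist"),open("w2.pkl","wb"));a=bot.capture("wrist");cv2.imwrite("pics/w2_raw.png",a)
t=bot.capture("top");cv2.imwrite("pics/t3_raw.png",t)
a=cv2.resize(a,(480,300)); cv2.imwrite("pics/m3.png",np.vstack([cv2.copyMakeBorder(a,0,0,0,320,0),cv2.resize(t[140:190,310:443],(800,300),interpolation=cv2.INTER_CUBIC)]))
E
```

```text
time: 7.75
tool_pos: [510.4, -86.2, 197.9]
tcp_rot: [3.14, 0.0, 1.612]
contact_force: [0.9, -0.1, -0.2]
grip_width: 0.5
finger_force: 0.0
time: 8.58
tool_pos: [477.2, 78.0, 196.5]
tcp_rot: [3.141, -0.001, 0.888]
contact_force: [0.0, -0.3, 0.0]
grip_width: 41.4
finger_force: 0.0
time: 9.42
tool_pos: [444.0, 241.5, 196.5]
tcp_rot: [-3.141, -0.001, 0.168]
contact_force: [-0.3, 0.4, -0.0]
grip_width: 59.4
finger_force: 0.0
```

View pics/m3.png

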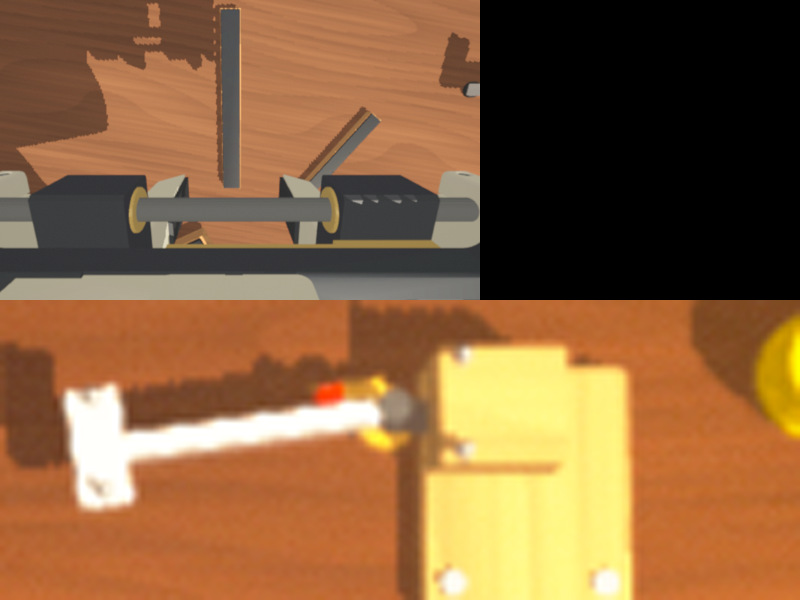

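The wrist view shows the whole bar, with corners (220,8), (240,9), (239,187) and (225,187). The top view shows the leg touching the red lug, with its head centred at about (99,447).

```bash
python3 - <<'E'
from h import *
import pickle
c=cam("top")
T=lambda l,z:w("top",[(310+u/6.015-.42,140+(v-300)/6-.42) for u,v in l],z,c)[:,:2]
hd=T([(64,392),(118,385),(133,500),(80,510)],65);m=hd.mean(0);h=T([(397,409)],57)[0];pins=T([(463,353),(463,450)],81)
print("head",hd.round(1).tolist(),m,"hinge",h,"pins",pins.tolist())
H=np.array([576.3,-185.5]);
for q in(h,H): d=m-q;print(np.arctan2(d[1],d[0]),np.hypot(*d))
e=hd[0]+hd[1]-hd[2]-hd[3];print("cross",np.arctan2(e[1],e[0])+np.pi/2)
s=4/3
b=w("wrist",[(u*s+.17,v*s+.17) for u,v in[(220,8),(240,9),(239.5,187),(225,187)]],20,pickle.load(open("w2.pkl","rb")))
m=b.mean(0);d=b[0]+b[1]-b[2]-b[3];print("bar",b[:,:2].round(1).tolist(),m,np.arctan2(d[1],d[0]),np.hypot(*d[:2])/2)
E
```

```text
head [[581.9, -30.9], [585.2, -56.0], [531.3, -62.8], [526.7, -38.2]] [556.28678783 -46.96854176] hinge [ 574.99646933 -186.65895248] pins [[597.5296381926929, -214.0660828523841], [552.5897804045726, -213.53839984787174]]
1.7039407019697541 140.93779844207435
1.7142705996572618 139.96961664646702
cross 1.6996595568759332
bar [[591.0, 280.5], [593.8, 258.2], [382.6, 221.6], [379.4, 240.6]] [486.71129995 250.20964717  20.        ] 0.17900803836440404 214.8370051980647
```

```bash
python3 -m pendant '[[[0.143,0.032,-0.5],[0,0,0],0.3],[[0.143,0.032,-0.5],[0,0,0],0.3],[[0.143,0.032,-0.5],[0,0,0],0.3],[[0.143,0.032,-0.5],[0,0,0],0.3],[[0.143,0.032,-0.5],[0,0,0],0.3],[[0.143,0.032,-0.5],[0,0,0],0.3],[[0.143,0.032,-0.5],[0,0,0],0.3],[[0.143,0.032,-0.5],[0,0,0],0.3],[[0.143,0.032,-0.5],[0,0,0],0.3],[[0.143,0.032,-0.5],[0,0,0],0.3]]'
python3 -m pendant '[[[0,0,-0.2],[0,0,0],0.3],[[0,0,-0.2],[0,0,0],0.3],[[0,0,-0.2],[0,0,0],0.3],[[0,0,-0.16],[0,0,0],0.3],[[0,0,-0.1],[0,0,0],0.3],[[0,0,0],[0,0,0],0.3],[[0,0,0],[0,0,0],0.1],[[0,0,0],[0,0,0],-0.1],[[0,0,0],[0,0,0],-0.3],[[0,0,0],[0,0,0],-0.3]]'
```

```text
time: 10.35
tool_pos: [487.8, 249.4, 45.5]
tcp_rot: [3.141, -0.001, 0.173]
contact_force: [0.1, 0.3, -0.8]
grip_width: 59.5
finger_force: 0.0
time: 11.18
tool_pos: [487.5, 250.0, 20.2]
tcp_rot: [3.142, -0.001, 0.171]
contact_force: [-0.5, 0.3, -0.6]
grip_width: 37.5
finger_force: 0.0
```

```bash
python3 -m pendant '[[[0,0,0],[0,0,0],-1],[[0,0,0],[0,0,0],-1],[[0,0,0],[0,0,0],-1],[[0,0,0],[0,0,0],-1],[[0,0,0],[0,0,0],-1],[[0,0,0],[0,0,0],-1],[[0,0,0.1],[0,0,0],-1],[[0,0,0.1],[0,0,0],-1],[[0,0,0.2],[0,0,0],-1],[[0,0,0.3],[0,0,0],-1]]'
```

```text
time: 12.02
tool_pos: [486.8, 249.5, 40.8]
tcp_rot: [3.141, 0.002, 0.171]
contact_force: [-0.3, 0.1, -1.6]
grip_width: 24.1
finger_force: 30.0
```

```bash
python3 -m pendant '[[[0,0,0.9],[0,0,0],-1],[[0.133,-0.633,0.8],[0,0,0.633],-1],[[0.133,-0.633,0.8],[0,0,0.633],-1],[[0.133,-0.633,0.6],[0,0,0.633],-1],[[0.133,-0.633,0.6],[0,0,0.633],-1],[[0.133,-0.633,0.1],[0,0,0.633],-1],[[0.133,-0.633,0],[0,0,0.633],-1],[[0.133,-0.633,0],[0,0,0.633],-1],[[0.133,-0.633,0],[0,0,0.633],-1],[[0.133,-0.633,0],[0,0,0.633],-1]]'
python3 -m pendant '[[[0.133,-0.633,0],[0,0,0.633],-1],[[0.133,-0.633,0],[0,0,0.633],-1],[[0.133,-0.633,0],[0,0,0.633],-1],[[0.133,-0.633,0],[0,0,0.633],-1],[[0.133,-0.633,0],[0,0,0.633],-1],[[0.133,-0.633,0],[0,0,0.633],-1],[[0.133,-0.633,0],[0,0,0.633],-1],[[0.133,-0.633,0],[0,0,0.633],-1],[[0.133,-0.633,0],[0,0,0.633],-1],[[0.133,-0.633,0],[0,0,0.633],-1]]'
```

```text
time: 12.85
tool_pos: [523.3, 78.0, 155.8]
tcp_rot: [3.141, -0.0, 0.859]
contact_force: [1.4, -0.5, -2.1]
grip_width: 23.5
finger_force: 30.0
time: 13.68
tool_pos: [563.1, -111.9, 155.7]
tcp_rot: [3.141, 0.0, 1.618]
contact_force: [0.5, 0.4, -2.2]
grip_width: 23.2
finger_force: 30.0
```

```bash
python3 -m pendant '[[[0.05,-0.3,0],[0,0,0.3],-1],[[0.063,-0.327,-0.1],[0,0,0.3],-1],[[0,0,-0.2],[0,0,0],-1],[[0,0,-0.25],[0,0,0],-1],[[0,0,-0.25],[0,0,0],-1],[[0,0,-0.25],[0,0,0],-1],[[0,0,-0.25],[0,0,0],-1],[[0,0,-0.15],[0,0,0],-1],[[0,0,0],[0,0,0],-1],[[0,0,0],[0,0,0],-1]]'
python3 - <<'E'
from h import *
import pickle
o=bot.get_obs();print(o["tool_pos"],o["tcp_rot"])
pickle.dump(cam("wrist"),open("w3.pkl","wb"));a=bot.capture("wrist");cv2.imwrite("pics/w3_raw.png",a)
s=bot.capture("scene");cv2.imwrite("pics/s3_raw.png",s)
a=cv2.resize(a[0:250,160:480],(448,350),interpolation=cv2.INTER_CUBIC); b=cv2.resize(s[185:247,240:340],None,fx=4,fy=4,interpolation=cv2.INTER_CUBIC)
cv2.imwrite("pics/m4.png",np.vstack([a,cv2.copyMakeBorder(b,0,0,0,48,0)]))
E
```

```text
time: 14.52
tool_pos: [566.5, -129.4, 111.1]
tcp_rot: [-3.141, -0.0, 1.687]
contact_force: [0.5, 0.2, -2.2]
grip_width: 23.9
finger_force: 30.0
[ 566.46869494 -129.44231111  111.11252418] [-3.14107992e+00 -3.12576802e-04  1.68684013e+00]
```

View pics/m4.png

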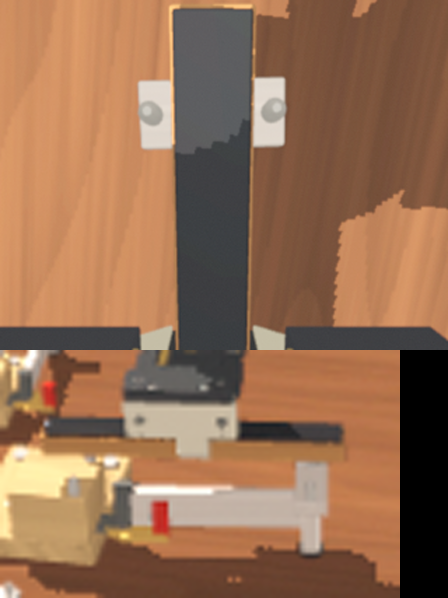

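The wrist view shows the bar over the head, with the far end at row 8 spanning 171–254. The cross-piece edges are at 138 and 286 and its pins at (148,112) and (273,110). I'll compute the offsets from these.

```bash
python3 - <<'E'
from h import *
import pickle
c=pickle.load(open("w3.pkl","rb"))
f=lambda l,z:w("wrist",[(160+u/1.4-.15,v/1.4-.15) for u,v in l],z,c)[:,:2]
hd=f([(138,82),(286,77),(286,146),(141,149)],65);print("head",hd.round(1).tolist(),hd.mean(0))
e=hd[1]+hd[2]-hd[0]-hd[3];print("legang",np.arctan2(e[1],e[0])+np.pi/2)
en=f([(171,8),(254,8)],111);print("barend",en.round(1).tolist(),en.mean(0))
l=f([(174,120),(252,120)],111);print("bar at head",l.round(1).tolist())
y=1.687;u=np.array([np.cos(y),np.sin(y)]);print("bar centre from end",en.mean(0)-110*u)
h=hd.mean(0);print("lateral of head from bar axis",np.cross(u,h-[566.5,-129.4]),"along",u@(h-[566.5,-129.4]))
E
```

```text
head [[528.6, -39.7], [582.3, -31.8], [586.0, -55.8], [531.6, -63.2]] [557.11286218 -47.62651503]
legang 1.7127484078283202
barend [[543.3, -26.2], [565.4, -23.7]] [554.37149097 -24.94819417]
bar at head [[546.9, -54.5], [568.8, -51.9]]
bar centre from end [ 567.12514701 -134.20634836]
lateral of head from bar axis -0.15717772401799124 along 82.31036688360523<stdin>:10: DeprecationWarning: Arrays of 2-dimensional vectors are deprecated. Use arrays of 3-dimensional vectors instead. (deprecated in NumPy 2.0)
```

The bar is centred over both cradles to within about 1 mm, so I'm lowering it gently.

```bash
python3 -m pendant '[[[0,0,-0.1],[0,0,0],-1],[[0,0,-0.2],[0,0,0],-1],[[0,0,-0.15],[0,0,0],-1],[[0,0,-0.1],[0,0,0],-1],[[0,0,-0.05],[0,0,0],-1],[[0,0,-0.05],[0,0,0],-1],[[0,0,-0.04],[0,0,0],-1],[[0,0,-0.04],[0,0,0],-1],[[0,0,-0.04],[0,0,0],-1],[[0,0,0],[0,0,0],-1]]'
```

```text
time: 15.45
tool_pos: [566.5, -129.7, 88.2]
tcp_rot: [-3.142, -0.0, 1.687]
contact_force: [-0.4, 0.7, -1.5]
grip_width: 23.7
finger_force: 30.0
```

```bash
python3 -m pendant '[[[0,0,-0.02],[0,0,0],-1],[[0,0,-0.02],[0,0,0],-1],[[0,0,-0.02],[0,0,0],-1],[[0,0,-0.02],[0,0,0],-1],[[0,0,0],[0,0,0],-1],[[0,0,0],[0,0,0],-1],[[0,0,0],[0,0,0],-1],[[0,0,0],[0,0,0],-1],[[0,0,0],[0,0,0],-1],[[0,0,0],[0,0,0],-1]]'
```

```text
time: 16.28
tool_pos: [566.6, -129.7, 85.9]
tcp_rot: [3.141, 0.0, 1.687]
contact_force: [-1.0, 0.2, -2.2]
grip_width: 23.9
finger_force: 30.0
```

```bash
python3 -m pendant '[[[0,0,-0.015],[0,0,0],-1],[[0,0,-0.015],[0,0,0],-1],[[0,0,0],[0,0,0],-1],[[0,0,0],[0,0,0],-1],[[0,0,0],[0,0,0],-1],[[0,0,0],[0,0,0],-1],[[0,0,0],[0,0,0],-1],[[0,0,0],[0,0,0],-1],[[0,0,0],[0,0,0],-1],[[0,0,0],[0,0,0],-1]]'
```

```text
time: 17.12
tool_pos: [566.6, -129.7, 85.1]
tcp_rot: [3.142, 0.0, 1.687]
contact_force: [-0.6, -0.5, -2.3]
grip_width: 23.7
finger_force: 30.0
```

```bash
python3 -m pendant '[[[0,0,-0.015],[0,0,0],-1],[[0,0,-0.015],[0,0,0],-1],[[0,0,0],[0,0,0],-1],[[0,0,0],[0,0,0],-1],[[0,0,0],[0,0,0],-1],[[0,0,0],[0,0,0],-1],[[0,0,0],[0,0,0],-1],[[0,0,0],[0,0,0],-1],[[0,0,0],[0,0,0],-1],[[0,0,0],[0,0,0],-1]]'
```

```text
time: 17.95
tool_pos: [566.7, -129.6, 84.4]
tcp_rot: [3.141, 0.0, 1.687]
contact_force: [-1.3, 2.4, 4.9]
grip_width: 23.7
finger_force: 30.0
```

Contact at the expected height (about 7 N). I'll release and lift.

```bash
python3 -m pendant '[[[0,0,0.01],[0,0,0],-1],[[0,0,0],[0,0,0],-0.4],[[0,0,0],[0,0,0],-0.3],[[0,0,0],[0,0,0],-0.2],[[0,0,0],[0,0,0],0],[[0,0,0],[0,0,0],0.1],[[0,0,0],[0,0,0],0.1],[[0,0,0],[0,0,0],0.1],[[0,0,0.05],[0,0,0],0.1],[[0,0,0.1],[0,0,0],0.1]]'
python3 -m pendant '[[[0,0,0.3],[0,0,0],0.1],[[0,0,0.5],[0,0,0],0.1],[[0,0,0.8],[0,0,0],0.1],[[0,0,0.9],[0,0,0],0.1],[[-0.6,0,0.9],[0,0,0],0.1],[[-0.9,0,0.3],[0,0,0],0.1],[[-0.9,0.3,0],[0,0,0],0.1],[[-0.9,0.7,0],[0,0,0],0.1],[[-0.5,0.9,0],[0,0,0],0.1],[[-0.2,0.9,0],[0,0,0],0.1]]'
python3 -m pendant '[[[0,0.9,0],[0,0,0],0.1],[[0,0.9,0],[0,0,0],0.1],[[0,0.9,0],[0,0,0],0.1],[[0,0.9,0],[0,0,0],0.1],[[0,0.9,0],[0,0,0],0.1],[[0,0.9,0],[0,0,0],0.1],[[0,0.9,0],[0,0,0],0.1],[[0,0.5,0],[0,0,0],0.1],[[0,0,0],[0,0,0],0.1],[[0,0,0],[0,0,0],0.1]]'
python3 - <<'E'
from h import *
t=bot.capture("top");s=bot.capture("scene")
a=cv2.resize(t[140:190,310:400],None,fx=6,fy=6,interpolation=cv2.INTER_CUBIC); b=cv2.resize(s[185:235,240:340],(540,270),interpolation=cv2.INTER_CUBIC)
cv2.imwrite("pics/m5.png",np.vstack([a,b])); cv2.imwrite("pics/t5_raw.png",t)
E
```

```text
time: 18.78
tool_pos: [566.3, -129.7, 88.8]
tcp_rot: [-3.141, -0.0, 1.687]
contact_force: [-0.1, 0.2, 0.7]
grip_width: 50.6
finger_force: 0.0
time: 19.62
tool_pos: [444.3, -45.1, 200.9]
tcp_rot: [3.141, 0.0, 1.685]
contact_force: [1.6, 0.0, 0.1]
grip_width: 50.3
finger_force: 0.0
time: 20.45
tool_pos: [446.5, 158.7, 200.5]
tcp_rot: [3.141, 0.0, 1.689]
contact_force: [0.7, -0.5, 0.4]
grip_width: 50.5
finger_force: 0.0
```

View pics/m5.png

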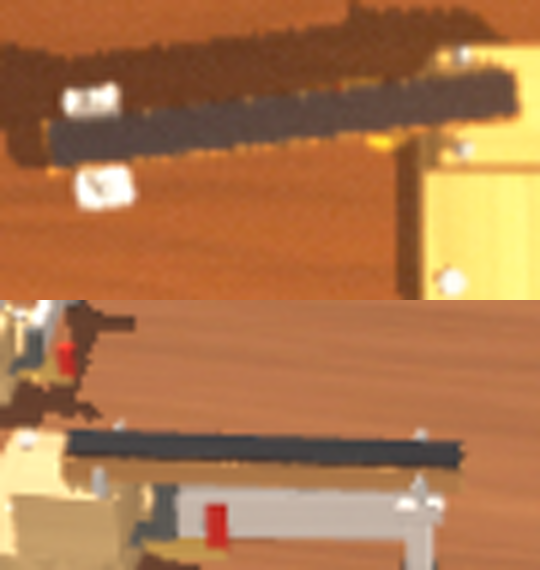

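The bar lies between both pin pairs, black side up, with its ends at about (50,145) and (517,92). I'll check its centring in numbers and then hand in.

```bash
python3 - <<'E'
from h import *
f=lambda l,z:w("top",[(310+u/6-.42,140+v/6-.42) for u,v in l],z)[:,:2]
e=f([(50,145),(517,92)],85);print(e,e.mean(0),np.hypot(*(e[0]-e[1])))
hd=f([(64,90),(118,84),(134,203),(80,210)],65);print(hd.mean(0))
d=hd.mean(0)-[575.6,-185.5];print(np.arctan2(d[1],d[0]))
m=e.mean(0)-[575.6,-185.5];print(np.hypot(*m))
E
```

```text
[[ 554.49865734  -24.41600236]
 [ 578.83478749 -238.55291736]] [ 566.66672242 -131.48445986] 215.5153488704869
[556.28865999 -47.19869661]
1.7095316959569513
54.74926506432714
```

```bash
python3 -c "
from plant import bot
print(bot.close_job())"
```

```text
the job is handed in; nothing more can be done
None
```

I pushed the leg out to its stop (about 19 N at most in the readings) and laid the strap bar black side up in both cradles, its middle about 55 mm out from the hinge; I then let go, kept clear of the spools and handed in with about 20.5 s on the clock, and no verdict came back.

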